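# Clamp the tube rack in its spring-jaw nest

## Robot

A 6-joint arm with a two-finger parallel gripper is mounted at the origin on a cart in front of the work surface, level with it; the furniture and walls round the work are solid. World frame = base frame: x ahead of the robot, y to its left, z up, the work surface at z = 0. Lengths are in m, angles in degrees, forces in N, time in s.
With the tool pointing down it reaches from about 0.35 to 0.85 m from the base axis. Payload 8.1 kg.
Tool frame: the origin (TCP) lies at the very end of the fingers, on their centre line; the grasp point (between the pads) lies 19 mm behind it; z points along the fingers, y is the line along which they close (so a half turn about z gives the same grasp; the last joint's range is limited). The gripper opens to 93 mm and grips with 3 to 60 N. Pads are 15 mm wide; open, the fingers measure 128 mm over their backs; the gripper's body (75 mm by 188 mm) begins 65 mm behind the grasp point.
Start: joints at [-80.466, 7.471, 85.268, -0, 87.261, -4.893], TCP at [0.15, -0.581, 0.219] pointing down, gripper open.
Joint ranges: [-169.43, 169.43], [-51.17, 129.36], [1.28, 143.12], [-76.62, 256.62], [0, 156.53], [-152.29, 152.29]. Speed limits (degrees/s): [136.94, 136.94, 159.86, 180, 180, 180].

## Interface

Orientations are given as a 3x3 rotation matrix whose columns are the frame's x, y, z axes.
In Python, from station import robot gives the robot as it stands.
- The arm moves only by the tool play_rows, never from a script. Its argument "increments" is a list of rows, each a list of 4 numbers: the shift along the tool's x, y, z in mm, then the turn about the tool's z in degrees. A call has 1 to 10 rows; each row shifts and turns the commanded pose from where the row before left it, along the tool's axes as they then stand; what a row does not reach is not made up. A row lasts 1/8 s, in which the tool goes at most 62.5 mm and 10.7 degrees, less where a joint would pass 70% of its speed; a pose out of reach is approached as far as the arm can. A call with a gripper value outside its range is refused whole. "jaw" is the finger opening in mm, from 0 to 93, set as the call begins (left out, the last holds). The fingers move at their own pace and stop on an object; the grip force is fixed at half the most. Time passes only in rows, so rows that do not move let the fingers close. It gives the time, the measured TCP pose, the force, the opening and the grip force at its end, in the units of the state.
- robot.read_state(): the state, without advancing time (a new reading comes with each control period).
- robot.get_image(name): name is "side" or "top" or "wrist"; returns the picture (480x640x3 uint8, blue, green, red); there is no depth.
- robot.camera_params(name): a dict with "K" (3x3 intrinsics, pixels), "extrinsics" (4x4, takes a point from world to camera coordinates). Camera axes: x right, y down, z forward; pixel columns grow to the right and rows downward; lengths in m; the calibration is good to about 2 mm. A picture is of the moment at which its call begins: read the wrist's pose just before it. camera_params takes no time and is no camera call; for the wrist camera it gives the pose at the moment of the call.
- robot.finish_job(): hands the job in; it is judged then, once.
The state is a dict: "time": time; "q": joint angles; "joint_velocities": joint speeds; "joint_torque": joint torques, N m; "tool_pos": TCP position; "tcp_rot": TCP orientation; "wrist_force": force on the tool from outside, world axes, zero at the start; "ft_torque": the same for the moment, N m; "grip_width": finger opening in m; "finger_force": force on a finger pad.
Only numpy, scipy, OpenCV 4.12 (cv2) and the standard library are available. Lean on these libraries where they do the work, as an engineer would, in place of code of your own. Each camera call takes 0.05 s, during which the arm holds its last target. There are 200 camera calls.

## Task

Clamp the green tube rack in the metal nest for pipetting. First push the blue spring jaw back, far enough for its stop pin to drop, and let go, so that it comes forward onto the pin and hangs there open for loading; then push the rack along its channel, flat on the bed, fully home against the end stop, and finally press the red thumb pad and let it up again, so that the jaw springs forward and clamps the rack. Only push and press: do not lift or tip the rack, and leave the bottle, the marker and the petri dish where they are.

Things in the scene. Friction and masses are not known exactly. Their poses are not given: they have to be found in the camera images.
- nest: clamping nest with an aluminium bed 10 mm thick, fixed on the worktop; origin on the worktop in its middle. Own x: across the channel, away from the robot; own y (leftward): the way the rack is pushed; z up. Bed x -75..75, y -200..122 mm (to x 160 under the jaw). Grey jaw housing on it: x 63..154, y -17..101 mm, 41 mm above the worktop, with the catch on top (to 51 mm)
- home (a point): where rack_mid lies when the rack is home and clamped: nest frame (-0.5, 41.5, 21) mm. The channel round it: steel datum rail along the whole robot side, inner face at nest x = -50 mm; guide rail opposite, inner face x = 58 mm, from y -197 to -20 mm; both 12 mm above the bed. Steel end stop, face at y = 105 mm, 20 mm above the bed
- jaw (a joint): travel (m) of the blue spring jaw along the nest's +x, away from the robot. 0: sprung forward, blocks the channel; 0.036: pushed right back. Pushed past 0.026 and let go, it comes forward and hangs on the stop pin at 0.024, open for loading; let go sooner, it returns to 0 (push again). On the rack: 0.012. Spring 2.4 N at 0 to 5.3 N at 0.036; a bump, under 12 N in all, as the pin lifts near 0.012
- jaw_face (a point): middle of the jaw's front face, 23 mm above the worktop: black rubber, 88 mm along the nest's y, 20 mm high (13 to 33 mm above the worktop), looking at the robot along the nest's -x; moves with the jaw, at nest (37, 42, 23) mm when forward. Push it along the nest's +x. In front of it 87 mm of bed lie empty, as far as the datum rail
- catch (a joint): angle (rad) of the rocking catch that carries the stop pin: 0 at rest, pin down; 0.22 with the thumb pad fully down. Beyond about 0.13 the pin is clear of the jaw's tooth and the jaw springs forward. Its spring brings the pad up again
- thumb_pad (a point): middle of the top of the red thumb pad of the catch, 28 x 28 mm, 51 mm above the worktop at nest (165, 42) mm; 34 mm behind the pivot. Pressed straight down it sinks 7 mm in all and needs 2 to 3 N
- rack_mid (a point): centre of the green 96-place tube rack, 11 mm above its foot: 127 mm long (own x), 99 mm wide (own y), walls 22 mm high, clear guard to 31 mm over its +x end; 110 to 210 g. Own x lies along the nest's +y within 0.03 rad. Starts on the bed between the rails, 9 mm play across, left end 15 to 55 mm short of the jaw. Its right end, 63.5 mm from here, is a plain wall to push
- rack: the same green tube rack; origin under its foot, 1.5 mm along its own x from rack_mid
- bottle: white reagent bottle with a red cap, 43 mm across, 75 mm tall, standing on the worktop left of the jaw housing; origin under its foot. To be left alone
- marker: blue felt marker, 131 mm long, 11 mm thick, lying on the worktop beyond the end stop, roughly along the nest's x; origin under its middle. To be left alone
- dish: closed petri dish, 88 mm across, 16 mm high, on the worktop behind the channel, right of the jaw housing; origin under its middle. To be left alone

How it is judged:
By the outcome, as a careful person would: the job done as asked, in the order asked, and still so for the second after the job is handed in, with the robot touching nothing.
It also fails if it takes over 51 s, if anything falls off the work surface, if the arm or the gripper's body presses on something with over 40 N, if the wrist force passes 120 N, or if a joint passes its speed limit or range.

## Working session

There is one attempt and no reset: what is moved stays moved. The work goes in short steps, Python scripts to look and compute and a tool call to move; the robot and the scene stay as the last step left them, time stands still between calls to the robot, and variables do not carry over. Pictures are saved under pics/ and viewed, at most 10 in all, crops included, and the job is handed in when it is done.

Besides the shell and the picture viewer there is one more tool, called after "Call:" as a command line: name --pt "numbers of a row" for each row, then --argument value for the rest. play_rows: Moves the arm, as the interface text tells. Its arguments: {"type":"object","properties":{"increments":{"type":"array","items":{"type":"array","items":{"type":"number"}}},"jaw":{"type":"number"}},"required":["increments"]}

```bash
ls; mkdir -p pics; python3 - <<'E'
from station import robot
import cv2,numpy as np
for n in("top","side"):
    cv2.imwrite(f"pics/{n}0.png",robot.get_image(n)); p=robot.camera_params(n)
    print(n,np.round(p["K"],1).tolist(),np.round(p["extrinsics"],3).tolist())
s=robot.read_state();print(s["time"],s["tool_pos"],np.round(s["tcp_rot"],3).tolist())
E
```

```text
pics
top [[533.7, 0.0, 323.8], [0.0, 533.7, 240.2], [0.0, 0.0, 1.0]] [[-0.007, -1.0, 0.015, 0.038], [-0.985, 0.004, -0.175, 0.567], [0.175, -0.016, -0.985, 0.876], [0.0, 0.0, 0.0, 1.0]]
side [[483.5, 0.0, 323.6], [0.0, 483.5, 241.5], [0.0, 0.0, 1.0]] [[-0.863, -0.504, 0.023, 0.498], [-0.195, 0.29, -0.937, 0.177], [0.466, -0.814, -0.348, 0.662], [0.0, 0.0, 0.0, 1.0]]
0.1 [ 0.14942559 -0.58056757  0.21766603] [[0.968, 0.249, -0.0], [0.249, -0.968, 0.002], [0.0, -0.002, -1.0]]
```

View pics/top0.png

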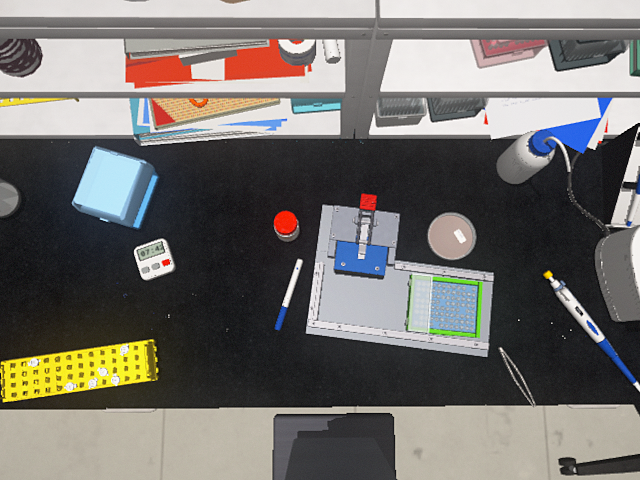

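View pics/side0.png

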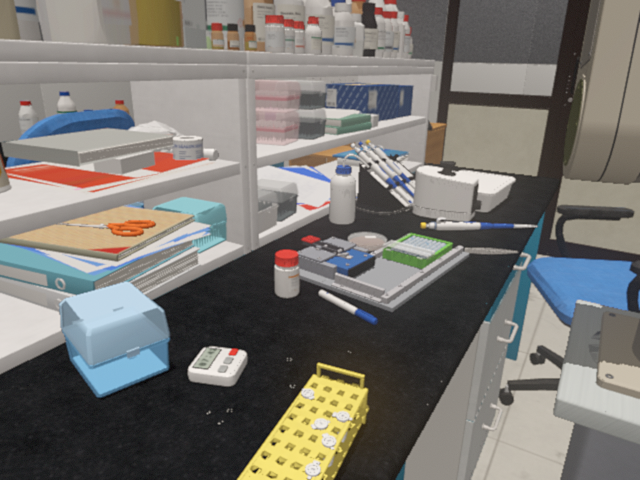

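The top view shows the nest at px (305–495, 200–357): blue jaw (360,258), red pad (369,201), rack (445,305), bottle (286,225), marker (288,295) and dish (452,236). I'll zoom in on the nest.

```bash
python3 - <<'E'
import cv2
i=cv2.imread("pics/top0.png")[190:362,300:500]
cv2.imwrite("pics/crop.png",cv2.resize(i,None,fx=3.4,fy=3.4,interpolation=cv2.INTER_CUBIC))
E
```

```text
(no output)
```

View pics/crop.png

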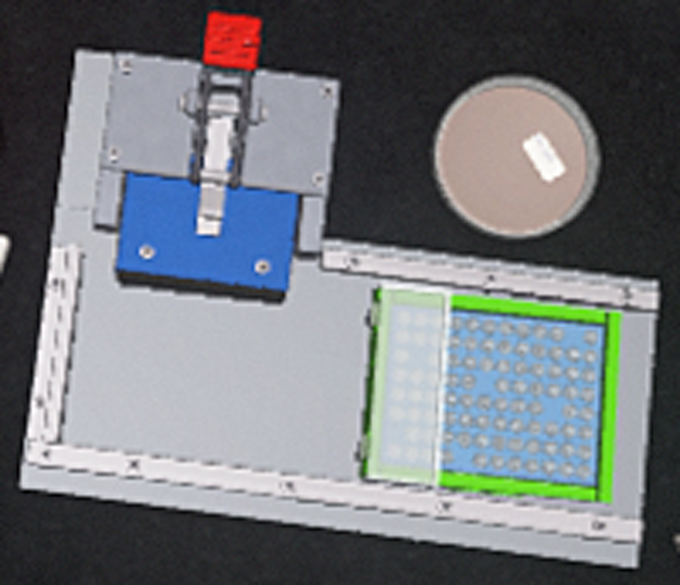

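```bash
cat > h.py <<'E'
import numpy as np,cv2
from scipy.optimize import least_squares
from station import robot
def proj(P,p):
    P=np.atleast_2d(P); c=P@p["extrinsics"][:3,:3].T+p["extrinsics"][:3,3]
    u=c@p["K"].T; return u[:,:2]/u[:,2:]
def ray(px,z,p):
    R,t=p["extrinsics"][:3,:3],p["extrinsics"][:3,3]; d=R.T@np.linalg.solve(p["K"],[*px,1]); C=-R.T@t
    return C+d*(z-C[2])/d[2]
def Rz(a): c,s=np.cos(a),np.sin(a); return np.array([[c,-s,0],[s,c,0],[0,0,1]])
def n2w(v,P): return (np.atleast_2d(P)/1000.)@Rz(v[2]).T+[v[0],v[1],0]
E
python3 - <<'E'
from h import *
p={k:np.array(v) for k,v in robot.camera_params("top").items() if k in("K","extrinsics")}
N=np.array([[-75,-200,10],[-75,122,10],[160,122,10],[165,42,51],[154,101,41],[154,-17,41],[63,-17,41],[75,-200,10]],float)
c=np.array([[638,565],[22,488],[78,50],[234,41],[112,53],[340,83],[326,192],[659,283]],float)
f=lambda c:(np.array(c)+.5)/3.4-.5+[300,190]
r=least_squares(lambda v:(proj(n2w(v,N),p)-f(c)).ravel(),[.5,-.1,0],loss="soft_l1")
v=r.x;print(v,np.degrees(v[2]));print(np.round((proj(n2w(v,N),p)-f(c)),1).tolist())
np.save("nest.npy",v)
q=lambda c,z:np.round((Rz(v[2]).T@(ray(f(c),z,p)-[v[0],v[1],0]))*1000,1)
print("rack right wall top",q((619,313),.032),q((608,501),.032),"left guard",q((381,287),.041),q((367,480),.041))
print("jaw top front",q((118,272),.033),q((284,290),.033))
print("bottle cap",q((-48,116),.075),"dish",q((516,157),.016))
for n in ([37,42,23],[165,42,51],[-.5,41.5,21]):print(n,n2w(v,n))
E
```

```text
[ 0.46642227 -0.06281014 -0.1311719 ] -7.515596274422472
[[0.7, 0.8], [-0.6, 0.3], [-0.4, -0.1], [-0.4, -0.2], [1.2, -0.5], [0.2, -1.0], [-0.8, 17.5], [0.4, -0.8]]
rack right wall top [  51.9 -173.    32. ] [ -44.  -174.3   32. ] left guard [ 48.6 -48.2  41. ] [-49.  -50.5  41. ]
jaw top front [40.3 85.9 33. ] [41.8 -0.  33. ]
bottle cap [102.3 178.2  75. ] dish [ 130.1 -117.1   16. ]
[37, 42, 23] [[ 0.50859784 -0.0260104   0.023     ]]
[165, 42, 51] [[ 0.63549823 -0.0427523   0.051     ]]
[-0.5, 41.5, 21] [[ 0.4713546  -0.02160126  0.021     ]]
```

Call:
play_rows --pt "0 0 0 7.4" --pt "0 0 0 7.4" --pt "0 0 0 7.2" --jaw 44

```text
time: 0.48
tool_pos: [0.1494, -0.5807, 0.218]
tcp_rot: [[0.991, -0.136, -0.0], [-0.136, -0.991, 0.001], [-0.0, -0.001, -1.0]]
wrist_force: [-0.3, 0.1, -0.9]
grip_width: 0.0677
finger_force: 0.0
```

```bash
cat > st.py <<'E'
from h import *
s=robot.read_state(); v=np.load("nest.npy"); R=Rz(v[2])
n=(R.T@(np.array(s["tool_pos"])-[v[0],v[1],0]))*1000
t=s["tcp_rot"]; print("t",round(s["time"],2),"nest",np.round(n,1),"yaw rel",round(np.degrees(np.arctan2(t[1][0],t[0][0])-v[2]),2),
 "F nest",np.round(R.T@s["wrist_force"],1),"w",s["grip_width"],"q",np.round(s["q"],0))
E
python3 st.py
```

```text
t 0.47 nest [-246.5 -554.9  218. ] yaw rel -0.3 F nest [-0.3  0.1 -0.9] w 0.06765725027821107 q [-80.   8.  85.  -0.  87.  17.]
```

Call:
play_rows --pt "16.8 -39.8 0 0" --pt "16.8 -39.8 0 0" --pt "16.8 -39.8 0 0" --pt "16.8 -39.8 0 0" --pt "16.8 -39.8 8 0" --pt "16.8 -39.8 8 0" --pt "16.8 -39.8 8 0" --pt "16.8 -39.8 8 0" --pt "16.8 -39.8 8 0" --pt "16.8 -39.8 8 0"

```text
time: 1.72
tool_pos: [0.3688, -0.2073, 0.1701]
tcp_rot: [[0.991, -0.132, -0.0], [-0.132, -0.991, 0.0], [-0.0, -0.0, -1.0]]
wrist_force: [1.1, -1.4, -0.1]
grip_width: 0.0437
finger_force: 0.0
```

```bash
python3 st.py
```

```text
t 1.73 nest [ -77.8 -156.   170.1] yaw rel -0.07 F nest [ 1.3 -1.2 -0.1] w 0.0437440141341357 q [-36. -20. 116.   0.  84.  61.]
```

Call:
play_rows --pt "14 -33 10 0" --pt "14 -33 10 0" --pt "14 -33 10 0" --pt "14 -33 10 0" --pt "14 -33 15 0" --pt "13 -33 15 0" --pt "0 0 20 0" --pt "0 0 0 0"

```text
time: 2.72
tool_pos: [0.475, -0.0227, 0.0786]
tcp_rot: [[0.991, -0.131, -0.004], [-0.131, -0.991, 0.001], [-0.005, -0.0, -1.0]]
wrist_force: [1.3, 0.3, 0.7]
grip_width: 0.0439
finger_force: 0.0
```

```bash
python3 -c "
from station import robot;import cv2;cv2.imwrite('pics/t1.png',cv2.resize(robot.get_image('top')[160:370,260:500],None,fx=2.5,fy=2.5))"; python3 st.py
```

```text
t 2.77 nest [ 4.2 40.5 79.9] yaw rel -0.04 F nest [-0.2 -0.5 -0.5] w 0.043716703388592286 q [ -9.  -5. 113.  -0.  72.  89.]
```

View pics/t1.png

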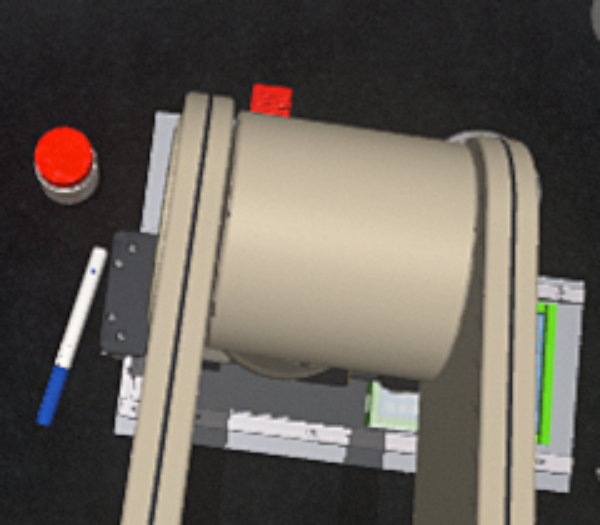

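The arm hides the jaw from the top camera at px (300,250), and the hand is clear of the bottle and marker. I'll go down by the numbers and feel for the contact.

Call:
play_rows --pt "0 -1.5 22 0" --pt "0 0 20 0" --pt "0 0 12 0" --pt "0 0 8 0" --pt "0 0 0 0"

```text
time: 3.4
tool_pos: [0.4769, -0.022, 0.0186]
tcp_rot: [[0.991, -0.132, -0.0], [-0.132, -0.991, 0.0], [-0.0, -0.0, -1.0]]
wrist_force: [-0.2, 0.1, 0.7]
grip_width: 0.0438
finger_force: 0.0
```

```bash
python3 st.py
```

```text
t 3.4 nest [ 5.1 41.8 18.6] yaw rel -0.07 F nest [-0.3  0.1  0.7] w 0.04383557603000747 q [ -9.   0. 115.   0.  65.  89.]
```

Push slowly to find the contact.

Call:
play_rows --pt "8 0 0 0" --pt "8 0 0 0" --pt "5 0 0 0" --pt "4 0 0 0" --pt "4 0 0 0" --pt "0 0 0 0"

```text
time: 4.15
tool_pos: [0.5057, -0.0256, 0.0184]
tcp_rot: [[0.991, -0.132, -0.001], [-0.132, -0.991, 0.0], [-0.001, -0.0, -1.0]]
wrist_force: [-3.4, 0.1, 0.5]
grip_width: 0.0442
finger_force: 1.5
```

```bash
python3 st.py
```

```text
t 4.15 nest [34.  42.  18.4] yaw rel -0.06 F nest [-3.4 -0.3  0.5] w 0.04418799007791336 q [ -9.   4. 111.   0.  65.  89.]
```

Call:
play_rows --pt "4 0 0 0" --pt "4 0 0 0" --pt "4 0 0 0" --pt "4 0 0 0" --pt "4 0 0 0" --pt "4 0 0 0" --pt "2.5 0 0 0" --pt "0 0 0 0" --pt "0 0 0 0"

```text
time: 5.28
tool_pos: [0.5316, -0.0291, 0.0183]
tcp_rot: [[0.991, -0.132, -0.001], [-0.132, -0.991, 0.0], [-0.001, 0.0, -1.0]]
wrist_force: [-5.1, -0.6, 1.2]
grip_width: 0.0441
finger_force: 2.5
```

```bash
python3 st.py
```

```text
t 5.28 nest [60.2 41.9 18.3] yaw rel -0.06 F nest [-4.9 -1.3  1.2] w 0.04405904986683326 q [ -9.   8. 106.  -0.  65.  89.]
```

Call:
play_rows --pt "-4 0 0 0" --pt "-4 0 0 0" --pt "-4 0 0 0" --pt "0 0 0 0" --pt "0 0 0 0"

```text
time: 5.9
tool_pos: [0.5211, -0.0277, 0.0192]
tcp_rot: [[0.991, -0.132, 0.002], [-0.132, -0.991, -0.0], [0.002, -0.0, -1.0]]
wrist_force: [-0.2, 0.8, -0.2]
grip_width: 0.0442
finger_force: 0.0
```

```bash
python3 st.py
```

```text
t 5.9 nest [49.6 42.  19.2] yaw rel -0.05 F nest [-0.3  0.7 -0.2] w 0.044159352091482224 q [ -9.   7. 108.   0.  65.  89.]
```

Call:
play_rows --pt "-20 0 0 0" --pt "-27.5 0 -10 0" --pt "0 0 -30 0" --pt "0 20 -25 0" --pt "0 42 0 0" --pt "0 42 0 0" --pt "0 42 0 0" --pt "0 42 0 0" --pt "0 42 0 0" --pt "0 22 0 0"

```text
time: 7.15
tool_pos: [0.4399, -0.2736, 0.0841]
tcp_rot: [[0.991, -0.133, 0.001], [-0.133, -0.991, -0.001], [0.001, 0.001, -1.0]]
wrist_force: [0.0, -0.8, -0.6]
grip_width: 0.0441
finger_force: 0.0
```

Call:
play_rows --pt "0 0 0 -10" --pt "0 0 0 -10" --pt "0 0 0 -10" --pt "0 0 0 -10" --pt "0 0 0 -10" --pt "0 0 0 -10" --pt "0 0 0 -10" --pt "0 0 0 -10" --pt "0 0 0 -10" --pt "0 0 0 0"

```text
time: 8.4
tool_pos: [0.4402, -0.2714, 0.0839]
tcp_rot: [[0.133, 0.991, 0.001], [0.991, -0.133, -0.0], [-0.0, 0.001, -1.0]]
wrist_force: [0.2, 0.1, -0.7]
grip_width: 0.0442
finger_force: 0.0
```

```bash
python3 st.py; python3 -c "
from station import robot;import cv2;cv2.imwrite('pics/t2.png',cv2.resize(robot.get_image('top')[160:370,260:540],None,fx=2.8,fy=2.8))"
```

```text
t 8.4 nest [   1.3 -210.2   83.9] yaw rel 89.88 F nest [ 0.1  0.1 -0.7] w 0.04420357398396825 q [-37.   1. 107.   0.  72. -30.]
```

View pics/t2.png

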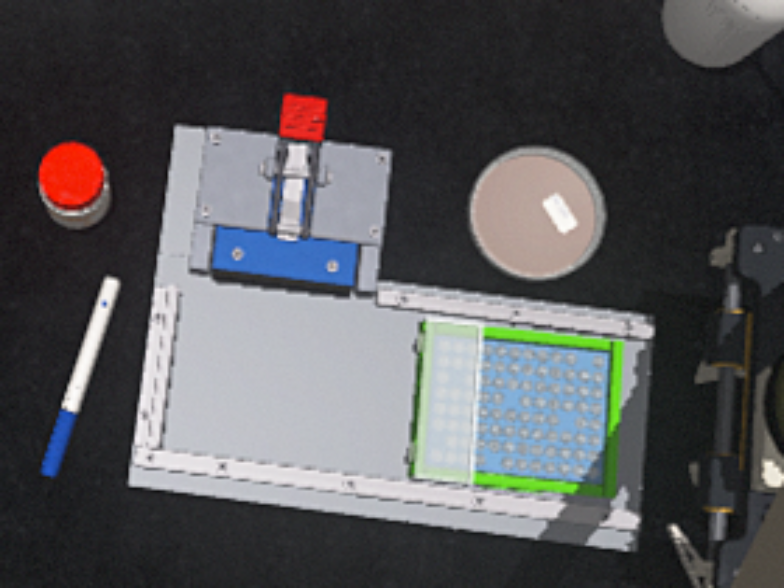

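The jaw hangs open, with its face at px (285,285), and the rack at (515,410) hasn't moved. The fingers are right of the rack.

Call:
play_rows --pt "0 0 25 0" --pt "0 0 22 0" --pt "0 0 14 0" --pt "0 0 6 0" --pt "10 0 0 0" --pt "10 0 0 0" --pt "6 0 0 0" --pt "6 0 0 0" --pt "6 0 0 0" --pt "6 0 0 0"

```text
time: 9.7
tool_pos: [0.4459, -0.2273, 0.0169]
tcp_rot: [[0.132, 0.991, 0.0], [0.991, -0.132, -0.0], [-0.0, 0.0, -1.0]]
wrist_force: [-0.4, -0.5, 0.3]
grip_width: 0.0438
finger_force: 0.6
```

```bash
python3 st.py
```

```text
t 9.7 nest [   1.2 -165.8   16.9] yaw rel 89.94 F nest [-0.4 -0.6  0.3] w 0.043786634145170464 q [-33.   4. 112.  -0.  65. -25.]
```

Call:
play_rows --pt "8 0 0 0" --pt "8 0 0 0" --pt "8 0 0 0" --pt "8 0 0 0" --pt "8 0 0 0" --pt "8 0 0 0" --pt "8 0 0 0" --pt "8 0 0 0" --pt "8 0 0 0" --pt "8 0 0 0"

```text
time: 10.95
tool_pos: [0.4562, -0.1476, 0.0166]
tcp_rot: [[0.132, 0.991, -0.0], [0.991, -0.132, 0.0], [0.0, -0.0, -1.0]]
wrist_force: [0.3, -0.6, 0.1]
grip_width: 0.0439
finger_force: 0.4
```

```bash
python3 st.py
```

```text
t 10.95 nest [  1.  -85.4  16.6] yaw rel 89.94 F nest [ 0.4 -0.6  0.1] w 0.043924535821316515 q [-24.   1. 115.   0.  65. -16.]
```

Call:
play_rows --pt "8 0 0 0" --pt "8 0 0 0" --pt "8 0 0 0" --pt "8 0 0 0" --pt "6 0 0 0" --pt "4 0 0 0" --pt "4 0 0 0" --pt "3 0 0 0" --pt "2 0 0 0" --pt "0 0 0 0"

```text
time: 12.2
tool_pos: [0.463, -0.0975, 0.0166]
tcp_rot: [[0.132, 0.991, -0.0], [0.991, -0.132, 0.0], [0.0, -0.0, -1.0]]
wrist_force: [0.1, -0.6, -0.1]
grip_width: 0.0441
finger_force: 0.0
```

```bash
python3 st.py
```

```text
t 12.2 nest [  1.1 -34.9  16.6] yaw rel 89.95 F nest [ 0.1 -0.6 -0.1] w 0.044103999941922344 q [-18.  -0. 116.   0.  65. -11.]
```

Call:
play_rows --pt "1.5 0 0 0" --pt "1.5 0 0 0" --pt "1.5 0 0 0" --pt "1.5 0 0 0" --pt "0 0 0 0"

```text
time: 12.82
tool_pos: [0.4636, -0.0921, 0.0167]
tcp_rot: [[0.132, 0.991, -0.0], [0.991, -0.132, -0.001], [-0.001, -0.0, -1.0]]
wrist_force: [-2.3, -3.2, 0.0]
grip_width: 0.0443
finger_force: 2.0
```

```bash
python3 st.py
```

```text
t 12.82 nest [  1.1 -29.4  16.7] yaw rel 89.94 F nest [-1.9 -3.5  0. ] w 0.04426409610792249 q [-17.  -1. 116.  -0.  65. -10.]
```

Call:
play_rows --pt "1 0 0 0" --pt "1 0 0 0" --pt "0 0 0 0"

```text
time: 13.2
tool_pos: [0.4636, -0.0919, 0.0167]
tcp_rot: [[0.132, 0.991, -0.001], [0.991, -0.132, -0.004], [-0.004, -0.0, -1.0]]
wrist_force: [-4.6, -13.5, 1.3]
grip_width: 0.0441
finger_force: 7.0
```

```bash
python3 st.py
```

```text
t 13.2 nest [  1.  -29.3  16.7] yaw rel 89.92 F nest [ -2.8 -14.    1.3] w 0.0441201512872547 q [-17.  -1. 116.  -0.  65. -10.]
```

The rack is hard against the stop: force went from 3.5 N to 14 N with no motion. I'll back off, lift and turn back.

Call:
play_rows --pt "-2 0 0 0" --pt "-6 0 0 0" --pt "-16 0 0 0" --pt "0 0 -25 0" --pt "0 0 -35 0" --pt "0 0 -30 0" --pt "0 0 0 10" --pt "0 0 0 10" --pt "0 0 0 10" --pt "0 0 0 10"

```text
time: 14.45
tool_pos: [0.4608, -0.1142, 0.1067]
tcp_rot: [[0.742, 0.67, 0.0], [0.67, -0.742, 0.0], [0.0, -0.0, -1.0]]
wrist_force: [0.3, 0.3, -0.7]
grip_width: 0.0438
finger_force: 0.0
```

Call:
play_rows --pt "0 0 0 10" --pt "0 0 0 10" --pt "0 0 0 10" --pt "0 0 0 10" --pt "0 0 0 10" --pt "0 0 0 0" --jaw 0

```text
time: 15.2
tool_pos: [0.4608, -0.1141, 0.1066]
tcp_rot: [[0.991, -0.131, 0.0], [-0.131, -0.991, 0.0], [0.0, -0.0, -1.0]]
wrist_force: [0.0, 0.3, 0.3]
grip_width: 0.0005
finger_force: 0.0
```

```bash
python3 st.py; python3 -c "
from station import robot;import cv2;cv2.imwrite('pics/s3.png',cv2.resize(robot.get_image('side')[210:320,240:480],None,fx=3.3,fy=3.3))"
```

```text
t 15.2 nest [  1.1 -51.6 106.6] yaw rel -0.01 F nest [-0.   0.3  0.3] w 0.0004927273468719742 q [-20.  -7. 112.   0.  75.  77.]
```

View pics/s3.png

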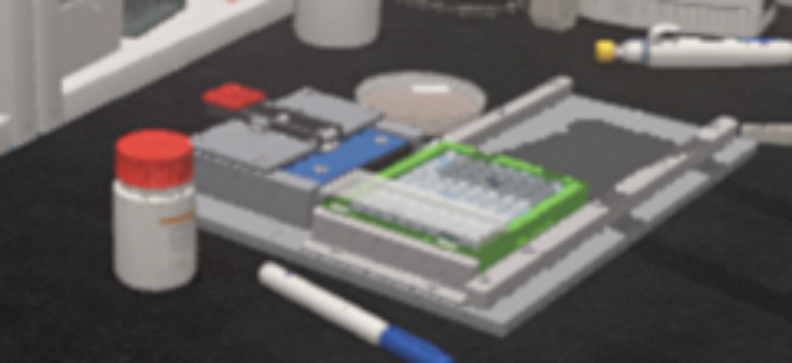

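The rack at px (455,200) lies flat against the end stop, and the jaw is still open. Now over to the thumb pad.

Call:
play_rows --pt "33 -19 0 0" --pt "33 -19 0 0" --pt "33 -19 0 0" --pt "33 -19 0 0" --pt "32 -17.6 0 0" --pt "0 0 25 0" --pt "0 0 17 0" --pt "0 0 0 0"

```text
time: 16.25
tool_pos: [0.6336, -0.0424, 0.0622]
tcp_rot: [[0.991, -0.13, -0.004], [-0.13, -0.991, 0.001], [-0.005, -0.0, -1.0]]
wrist_force: [0.1, -0.3, 0.6]
grip_width: 0.0006
finger_force: 0.0
```

```bash
python3 st.py
```

```text
t 16.25 nest [163.1  42.1  62.2] yaw rel 0.03 F nest [ 0.1 -0.3  0.6] w 0.0006026162467058046 q [-8. 20. 88. -0. 73. 89.]
```

Call:
play_rows --pt "2 0 5 0" --pt "0 0 4 0" --pt "0 0 2 0" --pt "0 0 2 0" --pt "0 0 2 0" --pt "0 0 1.5 0" --pt "0 0 0 0"

```text
time: 17.12
tool_pos: [0.638, -0.0426, 0.0483]
tcp_rot: [[0.991, -0.132, 0.001], [-0.132, -0.991, -0.0], [0.001, -0.0, -1.0]]
wrist_force: [1.2, 0.4, 2.8]
grip_width: 0.0004
finger_force: 1.3
```

```bash
python3 st.py
```

```text
t 17.12 nest [167.5  42.4  48.3] yaw rel -0.06 F nest [1.1 0.6 2.8] w 0.0003937537641261745 q [-8. 21. 88.  0. 71. 89.]
```

Call:
play_rows --pt "0 0 1 0" --pt "0 0 1 0" --pt "0 0 1 0" --pt "0 0 0.5 0" --pt "0 0 0 0" --pt "0 0 0 0"

```text
time: 17.88
tool_pos: [0.6383, -0.0427, 0.0451]
tcp_rot: [[0.991, -0.132, 0.001], [-0.132, -0.991, -0.0], [0.001, -0.0, -1.0]]
wrist_force: [5.2, -0.8, 3.2]
grip_width: 0.0006
finger_force: 2.5
```

```bash
python3 st.py
```

```text
t 17.88 nest [167.8  42.4  45.1] yaw rel -0.06 F nest [ 5.2 -0.1  3.2] w 0.0005575415192426349 q [-8. 21. 88.  0. 71. 89.]
```

Call:
play_rows --pt "0 0 -2 0" --pt "0 0 -4 0" --pt "0 0 -15 0" --pt "0 0 -30 0" --pt "-20 40 -20 0" --pt "-40 40 0 0" --pt "-40 40 0 0" --pt "-40 40 0 0" --pt "0 40 0 0" --pt "0 40 0 0"

```text
time: 19.12
tool_pos: [0.4658, -0.2627, 0.116]
tcp_rot: [[0.991, -0.132, -0.001], [-0.132, -0.991, 0.001], [-0.001, -0.001, -1.0]]
wrist_force: [0.8, 0.3, -0.2]
grip_width: 0.0004
finger_force: 0.0
```

Call:
play_rows --pt "0 40 0 0" --pt "0 0 0 0"

```text
time: 19.38
tool_pos: [0.4608, -0.3036, 0.1158]
tcp_rot: [[0.991, -0.135, -0.001], [-0.135, -0.991, 0.0], [-0.001, -0.0, -1.0]]
wrist_force: [-0.0, 0.5, -0.1]
grip_width: 0.0003
finger_force: 0.0
```

```bash
python3 st.py; python3 -c "
from station import robot;import cv2,numpy as np;a=cv2.resize(robot.get_image('top')[180:365,290:500],None,fx=2,fy=2);b=cv2.resize(robot.get_image('side')[210:320,240:450],None,fx=2,fy=2);cv2.imwrite('pics/t4.png',np.vstack([a,b[:,:420]])[:598])"
```

```text
t 19.38 nest [  25.9 -239.5  115.8] yaw rel -0.24 F nest [-0.1  0.5 -0.1] w 0.0002946374055872237 q [-39.   4. 100.  -0.  76.  59.]
```

View pics/t4.png

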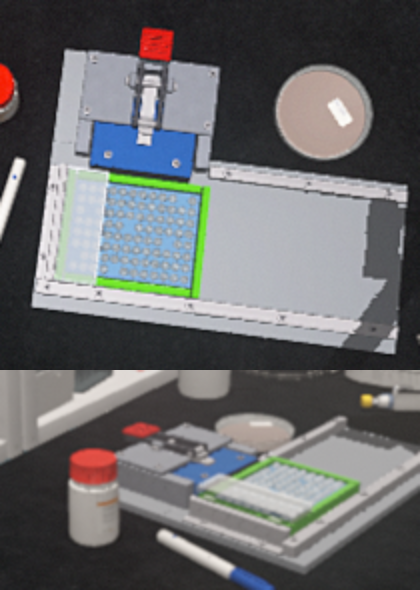

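The jaw at px (145,155) has sprung forward onto the rack at (130,235), and the pad is up again. I'll check the positions numerically.

```bash
python3 - <<'E'
from h import *
p=robot.camera_params("top"); p={k:np.array(p[k]) for k in("K","extrinsics")}; v=np.load("nest.npy")
P=[[49,-22,32],[-50,-22,32],[49,86,36],[49,-2,36],[165,42,51]]
print(np.round((proj(n2w(v,P),p)-[290,180])*2,0).tolist())
E
```

```text
[[212.0, 185.0], [200.0, 299.0], [90.0, 169.0], [190.0, 182.0], [156.0, 43.0]]
```

```bash
python3 -c "
from station import robot;print(robot.finish_job())"
```

```text
the job is handed in; nothing more can be done
None
```

The rack is home against the end stop and clamped by the jaw, the thumb pad is up again, and I handed the job in at about 19.5 s; the bottle, marker and dish were not touched.

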